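Finish a two-layer box of wooden feet

TASK

Finish packing the open cardboard box: stand the loose straight wooden foot that matches the two already in the box upright in the empty cell at the bottom, then fit the cardboard divider that carries the metal plates and bolts flat into the box on top, with its fin up, resting on the corner posts. The short foot and the cone-shaped foot do not belong in this box; let go of everything when done.

Things in the scene. Friction and masses are not known exactly. Their poses are not given: they have to be found in the camera images.
- foot_center (a point): The loose wooden foot to pack: a straight upright cylinder, 40 mm across, 60 mm tall, about 60 g, standing on the bench. The point is its centre, 30 mm above its underside; z is its axis. Near it, 75 mm or more away (centres), mostly towards +x or -x, stand two wrong ones in random order: a short cylinder (40 mm across, 30 mm tall) and a cone (50 mm wide, 70 mm tall).
- empty_cell (a point): Floor centre of the box's empty cell (grey felt dot), 4 mm above the bench; z up, x along the box's long side. A seated foot's centre is 30 mm above it. Three 60 x 60 mm cells with 7 mm high ribs lie in a row along x at 62 mm pitch; the other two hold 60 mm tall feet like the loose one, so the fingers have most room when they open along y (70 mm from the centre to each wall).
- divider_grip (a point): The divider: cardboard sheet 214 x 110 x 5 mm, about 0.2 kg, lying on the bench, with an upright fin in its middle to hold it by (60 mm along x, 12 mm thick along y, 50 mm tall above the sheet). Steel plates and bolts are fixed on it, 45 mm or more from the middle, up to 19 mm high. The point is the fin's centre, 30 mm above the sheet's underside; x its long side, z up. Either way round fits.
- seat (a point): Middle of the box at the level of its four corner posts' tops, 67 mm above the bench: the middle of the divider's underside rests here. Open cardboard box, fixed, inside 240 mm (x of this frame) x 140 mm (y), outside 256 x 156 mm; walls rise 18 mm above this point. Posts 34 x 40 mm. The divider has 13 mm of room at each end, 15 mm at each side.
There are look-alikes about, which are no part of the job. Leave any turquoise look-alike of the part that bears divider_grip alone.

How it is judged:
By the outcome, as a careful person would: the job done as asked, in the order asked, and still so for the second after the job is handed in, with the robot touching nothing.
It also fails if it takes over 61 s, if anything falls off the work surface, if the arm or the gripper's body presses on something with over 40 N, if the wrist force passes 120 N, or if a joint passes its speed limit or range.

ROBOT

A 7-joint arm with a two-finger parallel gripper is mounted at the origin on the work surface. World frame = base frame: x ahead of the robot, y to its left, z up, the work surface at z = 0. Lengths are in mm, angles in rad, forces in N, time in s.
With the tool pointing down it reaches from about 350 to 775 mm from the base axis. Payload 3.1 kg.
Tool frame: the origin (TCP) lies at the very end of the fingers, on their centre line; the grasp point (between the pads) lies 19 mm behind it; z points along the fingers, y is the direction in which the jaws open and shut (so a half turn about z gives the same grasp; the last joint's range is limited). The gripper opens to 85 mm and grips with 20 to 120 N. Pads are 22 mm wide; open, the fingers measure 114 mm over their backs; the gripper's body (76 mm by 85 mm) begins 54 mm behind the grasp point. The pads swing forward as they close: fully open they stand 13 mm farther back than shut.
Start: joints at [-1.321, 0.311, 0.014, 1.512, -0.004, 1.319, -0.027], TCP at [158.194, 526.775, 231.304] pointing down, gripper open.
Joint ranges: [-2.7, 2.7], [-0.3, 1.91], [-1.27, 1.3], [0.12, 2.57], [-1.44, 4.58], [0.2, 2.03], [-3.05, 3.05]. Speed limits (rad/s): [2.79, 2.79, 3.14, 3.14, 3.14, 3.14, 3.14].

INTERFACE

Orientations are given as a 3x3 rotation matrix whose columns are the frame's x, y, z axes.
In Python, from station import ctrl, read_camera, spotter gives the robot as it stands. The module is installed in compiled form; this text tells all that it offers.
- The arm moves only by the tool servo_tool, never from a script. Its argument "steps" is one flat list of numbers, 7 for each row, row after row: the turn, a rotation vector about the tool's x, y, z in rad, then the shift along the tool's x, y, z in mm, then the closure, from 0 (fully open) to 1 (shut). A call has 1 to 10 rows; each row shifts and turns the pose as measured when the row begins, along the tool's axes as they then stand; what a row does not reach is not made up. A row lasts 1/12 s, in which the tool goes at most 41.7 mm and 7.16 degrees, less where a joint would pass 70% of its speed; a pose out of reach is approached as far as the arm can. A call is refused whole if a number of a shift passes 41.7 or a number of a turn 0.125, either way. A call with a gripper value outside its range is refused whole. The fingers move at their own pace and stop on an object; "grip_force" is the grip in N (left out, the last holds). Time passes only in rows, so rows that do not move let the fingers close. It gives the time, the measured TCP pose, the force and the opening at its end, in the units of the state.
- ctrl.observe(): the state, without advancing time (a new reading comes with each control period).
- read_camera(name): name is "scene" or "top" or "wrist"; returns a dict with "img" (400x640x3 uint8, red, green, blue), "K" (3x3 intrinsics, pixels), "pose" (4x4, takes a point from camera to world coordinates). Camera axes: x right, y up, looking along -z (the intrinsics and any distortion apply to the point x, -y, -z); pixel columns grow to the right and rows downward; lengths in mm; the calibration is good to about 2 mm. The wrist camera is an equidistant fisheye: a pixel r from the principal point sees the ray r / f radians off the axis. A picture is of the moment at which its call begins. There is no depth.
- ctrl.job_done(): hands the job in, once; it reports no verdict.
Trained networks look in a picture, given as the dict that the camera call returned (one of the last four; its "shot" number tells which), for a name from the list of things; names that differ only in an ending like _2 or _b are one class to them, and where a whole thing is asked for, a point or a joint stands for the part that bears it (a point fixed in the world has none). Each returns a list of dicts, best first, with "score" (0 to 1); they miss things now and then, are a little off and sometimes report something else, mostly with a low value. They report only what shows in the picture. A call takes as long as a camera call. They do not tell look-alikes from the thing itself.
- spotter.find_in(picture, thing): "extent" ([left, top, right, bottom] in pixels, round what is visible of it).
- spotter.pinpoint(picture, thing): "pixel" ([column, row] in pixels: a listed point, or the origin of a listed thing).
The state is a dict: "time": time; "qpos": joint angles; "joint_velocities": joint speeds; "joint_torque": joint torques, N m; "tcp_pos": TCP position; "tcp_rot": TCP orientation; "ft_force": force on the tool from outside, world axes, zero at the start; "wrist_torque": the same for the moment, N m; "grip_width": finger opening in mm.
Only numpy, scipy, OpenCV 4.12 (cv2) and the standard library are available. Lean on these libraries where they do the work, as an engineer would, in place of code of your own. Each camera call takes 0.05 s, during which the arm holds its last target. There are 200 camera calls.

## Working session

There is one attempt and no reset: what is moved stays moved. The work goes in short steps, Python scripts to look and compute and a tool call to move; the robot and the scene stay as the last step left them, time stands still between calls to the robot, and variables do not carry over. Pictures are saved under pics/ and viewed, about 8 in all and at most 12, crops included, and the job is handed in when it is done.

Besides the shell and the picture viewer there is one more tool, called after ">>>" as name(argument=value, ...) on one line, values as JSON. servo_tool: Moves the arm, as the interface text tells. Its arguments: {"type":"object","properties":{"steps":{"type":"array","items":{"type":"number"}},"grip_force":{"type":"number"}},"required":["steps"]}

```bash
mkdir -p pics; cat > h.py <<'E'
import numpy as np, cv2
from station import ctrl, read_camera, spotter
np.set_printoptions(precision=3,suppress=True)
def ray(c,px):
    K=c["K"];u=(px[0]-K[0,2])/K[0,0];v=(px[1]-K[1,2])/K[1,1]
    return c["pose"][:3,:3]@np.array([u,-v,-1.]),c["pose"][:3,3]
def at(c,px,z):
    d,o=ray(c,px);return (o+d*(z-o[2])/d[2])[:2]
def proj(c,p):
    q=c["pose"][:3,:3].T@(np.array(p,float)-c["pose"][:3,3]);K=c["K"]
    return np.array([K[0,2]+K[0,0]*q[0]/-q[2],K[1,2]-K[1,1]*q[1]/-q[2]])
def save(c,n): cv2.imwrite(f"pics/{n}.png",c["img"][:,:,::-1])
E
python3 - <<'E'
from h import *
Z=dict(foot_center=30,empty_cell=4,divider_grip=30,seat=67)
for n in ("top","scene"):
    c=read_camera(n);save(c,n+"1");print(n,c["pose"][:3,3],c["K"][0])
    for t,z in Z.items():
        for r in spotter.pinpoint(c,t): print(t,round(r["score"],2),np.round(r["pixel"]),at(c,r["pixel"],z))
s=ctrl.observe();print(s["time"],s["tcp_pos"],s["tcp_rot"],s["grip_width"])
E
```

```text
top [305.046  -3.592 994.23 ] [427.933   0.    319.056]
foot_center 0.68 [325. 168.] [551.23  -22.667]
empty_cell 0.73 [212. 161.] [570.448 246.193]
divider_grip 0.71 [430. 180.] [ 525.396 -267.593]
divider_grip 0.61 [442. 297.] [ 263.111 -283.695]
seat 0.57 [203. 184.] [501.239 246.352]
scene [1036.349 -320.081 1004.36 ] [488.989   0.    322.368]
foot_center 0.66 [330. 240.] [553.959 -18.856]
divider_grip 0.67 [225. 276.] [ 522.347 -265.788]
seat 0.75 [418. 172.] [510.217 250.573]
0.5 [158.204 526.748 231.253] [[-0.958  0.288  0.   ]
 [ 0.288  0.958 -0.   ]
 [-0.    -0.    -1.   ]] 85.21964487365285
```

View pics/top1.png

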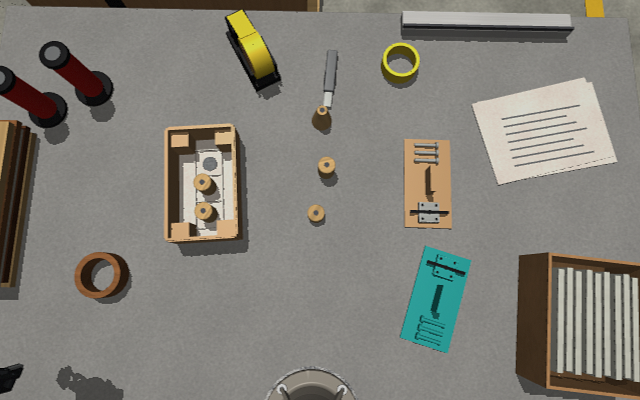

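View pics/scene1.png

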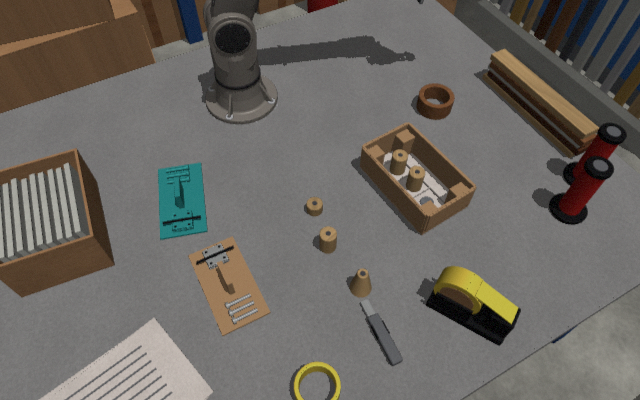

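The views show, in top-camera pixels:
- **Foot candidates:** straight foot at (326,166), cone at (322,118), short foot at (316,213). I choose the middle one.
- **Dividers:** cardboard with plates at (428,184), turquoise look-alike at (436,299). I choose the cardboard one.
- **Box:** empty cell with its dot at (210,162).

Next I refine the angles and check a close crop.

```bash
python3 - <<'E'
from h import *
c=read_camera("top");im=c["img"]
hsv=cv2.cvtColor(im,cv2.COLOR_RGB2HSV)
m=cv2.inRange(hsv,(5,70,110),(25,255,255))
def rect(x0,y0,x1,y1,z,name):
    k=np.zeros_like(m);k[y0:y1,x0:x1]=m[y0:y1,x0:x1]
    n,l,s,_=cv2.connectedComponentsWithStats(k);i=1+np.argmax(s[1:,4])
    p=np.argwhere(l>0)[:,::-1]
    W=np.array([at(c,q,z) for q in p],np.float32);r=cv2.minAreaRect(W);print(name,r,cv2.boxPoints(r).tolist())
rect(395,130,460,235,5,"div");rect(155,115,250,250,85,"box")
for t in ("foot_center","divider_grip","empty_cell","seat"):
    r=spotter.find_in(c,t);print(t,[(round(a["score"],2),np.round(a["extent"])) for a in r])
a=cv2.resize(im[110:250,160:460],None,fx=2.6,fy=2.6,interpolation=cv2.INTER_CUBIC)
b=cv2.resize(cv2.cvtColor(m,cv2.COLOR_GRAY2RGB)[110:250,160:460],None,fx=1.5,fy=1.5);b=cv2.copyMakeBorder(b,0,0,0,a.shape[1]-b.shape[1],cv2.BORDER_CONSTANT)
save({"img":np.vstack([a,b])},"crop")
E
```

```text
div ((526.2965087890625, -266.8255615234375), (110.480712890625, 214.31378173828125), 88.76341247558594) [[417.9724426269531, -319.74053955078125], [632.236328125, -324.3656005859375], [634.62060546875, -213.91058349609375], [420.356689453125, -209.2855224609375]]
box ((503.8359375, 248.39120483398438), (256.06610107421875, 156.01641845703125), 4.535956859588623) [[370.03466796875, 316.0296325683594], [382.3731689453125, 160.50186157226562], [637.63720703125, 180.75277709960938], [625.2987060546875, 336.2805480957031]]
foot_center [(0.64, array([319., 160., 336., 179.]))]
divider_grip [(0.88, array([404., 139., 453., 228.])), (0.61, array([401., 247., 471., 354.]))]
empty_cell [(0.57, array([204., 155., 214., 173.]))]
seat [(0.56, array([164., 126., 243., 242.]))]
```

View pics/crop.png

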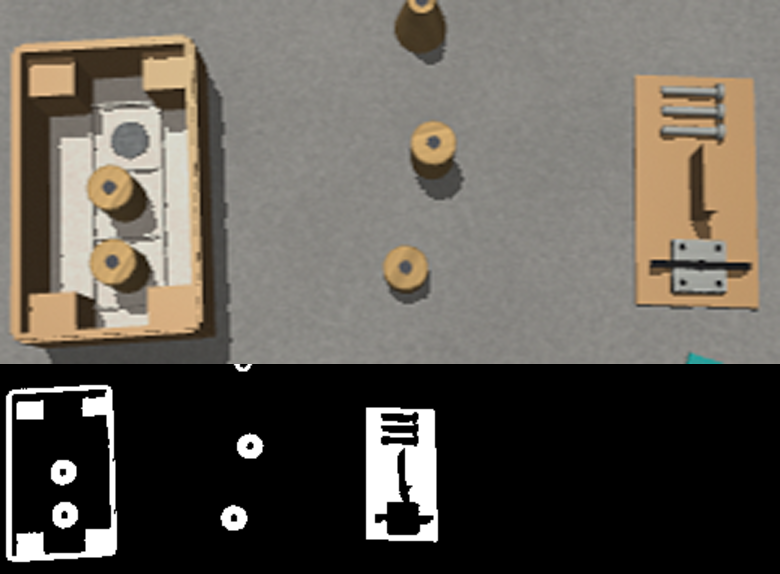

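The crop confirms the choices. The straight foot's top is at about (327,165), standing between the cone and the short foot. The cardboard divider carries a plate and three bolts, and the felt dot is at about (210,164). Next, centroids.

```bash
python3 - <<'E'
from h import *
c=read_camera("top");hsv=cv2.cvtColor(c["img"],cv2.COLOR_RGB2HSV)
m=cv2.inRange(hsv,(5,70,110),(25,255,255))
R=np.array([[np.cos(.0792),-np.sin(.0792)],[np.sin(.0792),np.cos(.0792)]]);C=np.array([503.8,248.4])
def cen(x,y,z,n):
    k,l,s,_=cv2.connectedComponentsWithStats(m); i=l[y-6:y+7,x-6:x+7];i=i[i>0];i=np.bincount(i).argmax()
    ct,_=cv2.findContours((l==i).astype(np.uint8),cv2.RETR_EXTERNAL,cv2.CHAIN_APPROX_NONE)
    e=cv2.minEnclosingCircle(ct[0]);w=at(c,e[0],z);print(n,e,w,R.T@(w-C));
cen(327,165,60,"loose");cen(202,182,64,"f1");cen(203,211,64,"f2");cen(316,213,30,"short")
for t,z,p in (("dot",4,(210,163.8)),):
    w=at(c,p,z);print(t,w,R.T@(w-C))
s=read_camera("scene")
for t,z in (("foot_center",30),("empty_cell",4),("divider_grip",30),("seat",67)):
    print(t,[(round(r["score"],2),at(s,r["pixel"],z)) for r in spotter.pinpoint(s,t)])
o=ctrl.observe();th=np.arctan2(o["tcp_rot"][1,1],o["tcp_rot"][0,1]);print("tool y ang deg",np.degrees(th))
T=o["tcp_rot"];print("shift to loose in tool",T.T@(np.array([551,-22,231])-o["tcp_pos"]),o["time"])
E
```

```text
loose ((326.3235168457031, 164.5), 8.690978050231934) [551.283 -25.636] [  25.653 -276.934]
f1 ((201.97222900390625, 181.94444274902344), 8.944581031799316) [505.584 249.895] [1.897 1.349]
f2 ((202.87208557128906, 210.3372039794922), 8.904751777648926) [441.999 243.841] [-61.968   0.345]
short ((315.5, 212.5), 8.746527671813965) [446.142  -3.006] [ -77.368 -246.056]
dot [563.003 250.024] [59.146 -3.065]
foot_center [(0.84, array([557.034, -26.95 ]))]
empty_cell [(0.75, array([ 514.142, -268.093]))]
divider_grip [(0.72, array([ 522.359, -266.263])), (0.66, array([ 260.678, -280.213]))]
seat [(0.81, array([508.621, 245.747]))]
tool y ang deg 73.28625473624729
shift to loose in tool [-534.04  -412.636    0.311] 1.05
```

>>> servo_tool(steps=[0,0,-0.123,0,0,0,0,0,0,-0.123,0,0,0,0,0,0,-0.123,0,0,0,0,0,0,0,-20,-34,0,0,0,0,0,-20,-34,0,0,0,0,0,-20,-34,0,0,0,0,0,-20,-34,0,0,0,0,0,-20,-34,0,0,0,0,0,-20,-34,0,0,0,0,0,-20,-34,0,0])

```text
time: 1.88
tcp_pos: [317.4, 305.4, 228.9]
tcp_rot: [[-0.993, -0.117, -0.005], [-0.118, 0.993, 0.008], [0.004, 0.009, -1.0]]
ft_force: [1.8, 0.6, -0.3]
grip_width: 85.7
```

>>> servo_tool(steps=[0,0,0,-20,-34,0,0,0,0,0,-20,-34,0,0,0,0,0,-20,-34,0,0,0,0,0,-20,-34,0,0,0,0,0,-20,-34,0,0,0,0,0,-20,-34,0,0,0,0,0,-20,-34,0,0,0,0,0,-20,-34,0,0,0,0,0,0,0,0,0])

```text
time: 2.63
tcp_pos: [519.4, 30.3, 229.1]
tcp_rot: [[-0.994, -0.107, 0.007], [-0.106, 0.994, 0.007], [-0.007, 0.006, -1.0]]
ft_force: [1.1, -1.8, 0.5]
grip_width: 85.5
```

```bash
cat >> h.py <<'E'
def go(x,y,z,ang=None):
    o=ctrl.observe();T=o["tcp_rot"];th=np.degrees(np.arctan2(T[1,1],T[0,1]))
    print("t",o["time"],"tcp",o["tcp_pos"],"yang",th,"tilt",T[:,2],"q",o["qpos"],"F",o["ft_force"],"w",o["grip_width"])
    if ang is not None:
        a=np.radians(th-ang);print("turn z",a)
        T=np.array([[np.sin(np.radians(ang))*-1,np.cos(np.radians(ang)),0],[np.cos(np.radians(ang)),np.sin(np.radians(ang)),0],[0,0,-1]])
    print("shift(tool)",T.T@(np.array([x,y,z])-o["tcp_pos"]))
E
python3 -c "
from h import *
go(552,-25.5,24,94.5)"
```

```text
t 2.6333 tcp [519.405  30.282 229.116] yang 96.11407331831235 tilt [ 0.007  0.007 -1.   ] q [-0.443  0.256  0.444  1.616 -0.12   1.289  1.699] F [ 1.13  -1.79   0.458] w 85.47733707100659
turn z 0.028170893773140995
shift(tool) [-28.118 -58.168 205.116]
```

>>> servo_tool(steps=[0,0,0.028,-14,-29,0,0,0,0,0,-14,-29,0,0,0,0,0,0,0,35,0,0,0,0,0,0,35,0,0,0,0,0,0,25,0,0,0,0,0,0,0,0])

```text
time: 3.13
tcp_pos: [558.9, -30.2, 133.7]
tcp_rot: [[-0.997, -0.069, 0.017], [-0.069, 0.998, 0.004], [-0.017, 0.003, -1.0]]
ft_force: [-1.2, -0.5, -0.8]
grip_width: 85.3
```

```bash
cat >> h.py <<'E'
def wray(c,px):
    K=c["K"];u=(px[0]-K[0,2])/K[0,0];v=(px[1]-K[1,2])/K[1,1];r=np.hypot(u,v)+1e-12
    return c["pose"][:3,:3]@np.array([np.sin(r)*u/r,-np.sin(r)*v/r,-np.cos(r)]),c["pose"][:3,3]
def wat(c,px,z):
    d,o=wray(c,px);return (o+d*(z-o[2])/d[2])[:2]
E
python3 -c "
from h import *
go(552,-25.5,24,94.5)
c=read_camera('wrist');save(c,'w1')
print([(r['score'],r['pixel'],wat(c,r['pixel'],30)) for r in spotter.pinpoint(c,'foot_center')])"
```

```text
t 3.1333 tcp [558.918 -30.243 133.671] yang 93.96976812576789 tilt [ 0.017  0.004 -1.   ] q [-0.314  0.414  0.459  1.662 -0.208  1.097  1.843] F [-1.2   -0.475 -0.784] w 85.34205946350235
turn z -0.009254292004370885
shift(tool) [  6.525   5.271 109.671]
[(0.75, [329.5, 184.6], array([551.402, -23.137]))]
```

View pics/w1.png

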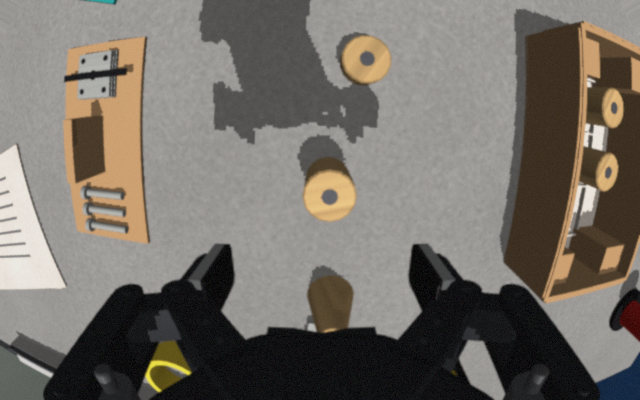

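The wrist view shows the straight foot's top at (330,196), with the short foot at (366,58) and the cone at (330,300) well clear. The wrist camera agrees with the top camera to within 2 mm, so I descend.

>>> servo_tool(steps=[0,0.017,-0.009,7,5.5,0,0,0,0,0,0,0,0,0,0,0,0,0,0,30,0,0,0,0,0,0,30,0,0,0,0,0,0,0,0])

```text
time: 3.65
tcp_pos: [564.2, -21.9, 89.1]
tcp_rot: [[-0.996, -0.085, 0.03], [-0.085, 0.996, 0.005], [-0.03, 0.003, -1.0]]
ft_force: [-1.3, -0.3, 0.2]
grip_width: 85.7
```

```bash
python3 -c "
from h import *
go(552,-24.5,24,94.5)
c=read_camera('wrist')
print([(r['score'],r['pixel'],wat(c,r['pixel'],30)) for r in spotter.pinpoint(c,'foot_center')])"
```

```text
t 3.65 tcp [564.161 -21.919  89.11 ] yang 94.89789523397984 tilt [ 0.03   0.005 -1.   ] q [-0.311  0.462  0.437  1.713 -0.237  0.989  1.868] F [-1.317 -0.279  0.222] w 85.68264701315152
turn z 0.006944581910941399
shift(tool) [12.326 -1.619 65.11 ]
[(0.66, [322.1, 191.2], array([550.889, -21.801]))]
```

>>> servo_tool(steps=[0,0.03,0.007,12,0,0,0,0,0,0,0,0,0,0,0,0,0,0,0,0,0])

```text
time: 4.0
tcp_pos: [560.0, -23.4, 100.1]
tcp_rot: [[-0.997, -0.079, 0.019], [-0.079, 0.997, 0.003], [-0.019, 0.001, -1.0]]
ft_force: [-0.2, -0.0, 0.1]
grip_width: 85.2
```

```bash
python3 -c "
from h import *
go(552,-23.5,24,94.5)"
```

```text
t 4.0 tcp [560.014 -23.411 100.106] yang 94.54068319581621 tilt [ 0.019  0.003 -1.   ] q [-0.316  0.449  0.445  1.701 -0.226  1.023  1.855] F [-0.164 -0.009  0.107] w 85.24499212788344
turn z 0.0007100557172265228
shift(tool) [ 7.996  0.54  76.106]
```

>>> servo_tool(steps=[0,0.019,0,0,0,0,0,0,0,0,8,0,0,0,0,0,0,0,0,0,0])

```text
time: 4.25
tcp_pos: [555.4, -24.4, 105.2]
tcp_rot: [[-0.997, -0.08, 0.01], [-0.08, 0.997, 0.001], [-0.01, 0.001, -1.0]]
ft_force: [-0.5, -0.1, 0.4]
grip_width: 85.4
```

>>> servo_tool(steps=[0,0,0,0,0,25,0,0,0,0,0,0,0,0])

```text
time: 4.42
tcp_pos: [557.3, -24.3, 82.5]
tcp_rot: [[-0.997, -0.08, 0.017], [-0.08, 0.997, 0.002], [-0.017, 0.001, -1.0]]
ft_force: [-2.2, 0.2, -1.4]
grip_width: 85.4
```

```bash
python3 -c "
from h import *
go(552,-23.5,24,94.5)"
```

```text
t 4.4167 tcp [557.339 -24.314  82.52 ] yang 94.58837303474465 tilt [ 0.017  0.002 -1.   ] q [-0.31   0.466  0.439  1.725 -0.236  0.986  1.866] F [-2.213  0.183 -1.359] w 85.38197966434629
turn z 0.001542400426273467
shift(tool) [ 5.259  1.23  58.52 ]
```

>>> servo_tool(steps=[0,0.017,0,4,1,15,0,0,0.01,0,2,0,20,0,0,0.008,0,2,0,18,0,0,0,0,0,0,0,0])

```text
time: 4.75
tcp_pos: [551.6, -23.9, 31.4]
tcp_rot: [[-0.997, -0.08, -0.013], [-0.08, 0.997, 0.0], [0.013, 0.001, -1.0]]
ft_force: [-0.4, 0.4, 0.4]
grip_width: 85.2
```

```bash
python3 -c "
from h import *
go(552,-23.5,24,94.5)"
```

```text
t 4.75 tcp [551.583 -23.906  31.368] yang 94.57819094263108 tilt [-0.013  0.    -1.   ] q [-0.292  0.542  0.417  1.755 -0.266  0.914  1.889] F [-0.441  0.398  0.409] w 85.19220880175193
turn z 0.001364689394150376
shift(tool) [-0.448  0.372  7.368]
```

>>> servo_tool(steps=[0,-0.012,0,0,0,4,0,0,0,0,0,0,0,0,0,0,0,0,0,0,1,0,0,0,0,0,0,1,0,0,0,0,0,0,1,0,0,0,0,0,0,1,0,0,0,0,0,0,1,0,0,0,0,0,0,1], grip_force=40)

```text
time: 5.42
tcp_pos: [555.0, -24.2, 32.3]
tcp_rot: [[-0.997, -0.08, 0.009], [-0.08, 0.997, 0.002], [-0.009, 0.001, -1.0]]
ft_force: [-0.0, 0.1, -1.2]
grip_width: 39.0
```

>>> servo_tool(steps=[0,0,0,0,0,0,1,0,0,0,0,0,0,1,0,0,0,0,0,0,1,0,0,0,0,0,0,1,0,0,0,0,0,0,1])

```text
time: 5.83
tcp_pos: [554.7, -24.2, 32.1]
tcp_rot: [[-0.997, -0.08, 0.008], [-0.08, 0.997, 0.002], [-0.008, 0.001, -1.0]]
ft_force: [0.4, 0.7, -0.5]
grip_width: 39.1
```

```bash
python3 -c "
from h import *
go(552,-23.5,24,94.5)"
```

```text
t 5.8333 tcp [554.721 -24.163  32.124] yang 94.5752359754183 tilt [ 0.008  0.002 -1.   ] q [-0.292  0.533  0.416  1.767 -0.27   0.89   1.893] F [ 0.398  0.733 -0.492] w 39.08969054822073
turn z 0.0013131154869987613
shift(tool) [2.661 0.875 8.124]
```

>>> servo_tool(steps=[0,-0.005,0,-1,0,-20,1,0,-0.01,0,-2,0,-30,1,0,-0.01,0,-2,0,-30,1,0,-0.01,0,-2,0,-30,1,0,-0.01,0,0,0,-20,1,0,0,0,0,0,0,1])

```text
time: 6.33
tcp_pos: [556.0, -23.9, 163.9]
tcp_rot: [[-0.996, -0.079, 0.045], [-0.079, 0.997, 0.005], [-0.045, 0.001, -0.999]]
ft_force: [0.7, 0.3, -0.8]
grip_width: 38.8
```

```bash
python3 -c "
from h import *
go(568,253,160,94.5)"
```

```text
t 6.3333 tcp [555.978 -23.922 163.937] yang 94.54511136443503 tilt [ 0.045  0.005 -0.999] q [-0.342  0.358  0.469  1.66  -0.186  1.122  1.826] F [ 0.726  0.296 -0.789] w 38.82976242222128
turn z 0.000787341839458346
shift(tool) [-33.712 275.125   3.937]
```

>>> servo_tool(steps=[0,0.045,0,0,0,0,1,0,0,0,-5,38,0,1,0,0,0,-5,38,0,1,0,0,0,-5,38,0,1,0,0,0,-5,38,0,1,0,0,0,-5,38,0,1,0,0,0,-5,35,0,1,0,0,0,0,25,0,1,0,0,0,0,0,0,1])

```text
time: 7.08
tcp_pos: [565.9, 231.9, 155.0]
tcp_rot: [[-0.998, -0.065, -0.009], [-0.065, 0.998, -0.004], [0.009, -0.003, -1.0]]
ft_force: [-0.1, 0.4, -1.1]
grip_width: 39.3
```

```bash
python3 -c "
from h import *
go(568,253,160,94.5)"
```

```text
t 7.0833 tcp [565.918 231.912 155.033] yang 93.72058493865623 tilt [-0.009 -0.004 -1.   ] q [-0.673  0.509  0.385  1.45  -0.195  1.23   1.37 ] F [-0.113  0.433 -1.054] w 39.34220396392426
turn z -0.013603359060082355
shift(tool) [-3.73  20.86  -4.967]
```

>>> servo_tool(steps=[0,-0.009,-0.013,-3,20,0,1,0,0,0,0,0,0,1,0,0,0,0,0,0,1])

```text
time: 7.33
tcp_pos: [564.9, 255.1, 149.6]
tcp_rot: [[-0.996, -0.084, -0.006], [-0.084, 0.996, -0.006], [0.007, -0.005, -1.0]]
ft_force: [-0.5, -1.0, -1.2]
grip_width: 38.6
```

```bash
python3 -c "
from h import *
go(568,253,160,94.5)
c=read_camera('wrist');save(c,'w2')
for t,z in(('empty_cell',4),('seat',67)): print(t,[(r['score'],r['pixel'],wat(c,r['pixel'],z)) for r in spotter.pinpoint(c,t)])"
```

```text
t 7.3333 tcp [564.855 255.063 149.64 ] yang 94.82985312355156 tilt [-0.006 -0.006 -1.   ] q [-0.7    0.528  0.376  1.433 -0.194  1.226  1.351] F [-0.5   -1.043 -1.244] w 38.63478673397756
turn z 0.005757023053962343
shift(tool) [ -2.973  -2.303 -10.36 ]
empty_cell [(0.67, [320.1, 181.1], array([561.971, 253.492]))]
seat []
```

View pics/w2.png

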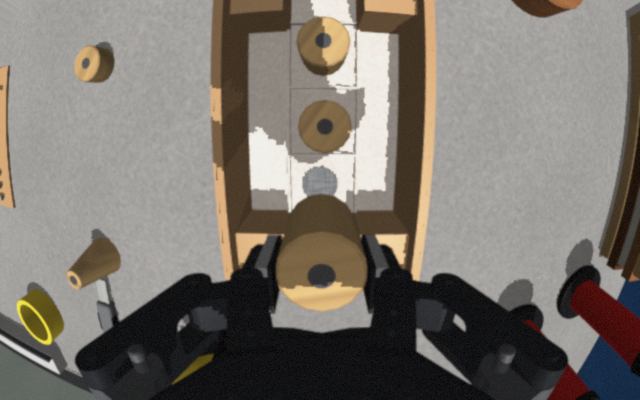

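The wrist view shows the foot held upright between the pads. The empty cell's dot is at (320,181), with the two packed feet at (324,42) and (324,126). I lower in stages.

>>> servo_tool(steps=[0,-0.006,0.005,-2,-2,10,1,0,0.007,0,1,0,25,1,0,0.007,0,1,0,25,1,0,0,0,0,0,0,1,0,0,0,0,0,0,1])

```text
time: 7.9
tcp_pos: [568.5, 247.0, 91.1]
tcp_rot: [[-0.998, -0.069, -0.008], [-0.069, 0.998, -0.005], [0.009, -0.004, -1.0]]
ft_force: [1.3, -0.1, -0.2]
grip_width: 38.9
```

```bash
python3 -c "
from h import *
go(567,253.3,37,94.5)"
```

```text
t 7.9 tcp [568.492 247.008  91.097] yang 93.96481059640034 tilt [-0.008 -0.005 -1.   ] q [-0.68   0.582  0.366  1.501 -0.219  1.11   1.37 ] F [ 1.297 -0.144 -0.205] w 38.91293706456252
turn z -0.009340817214598849
shift(tool) [ 0.994  6.389 54.097]
```

>>> servo_tool(steps=[0,-0.005,-0.009,1,6,10,1,0,0,0,0,0,15,1,0,0.003,0,0,0,15,1,0,0,0,0,0,0,1,0,0,0,0,0,0,1])

```text
time: 8.32
tcp_pos: [572.0, 250.3, 56.2]
tcp_rot: [[-0.997, -0.073, 0.003], [-0.073, 0.997, -0.003], [-0.003, -0.003, -1.0]]
ft_force: [1.0, -0.5, -0.6]
grip_width: 39.1
```

```bash
python3 -c "
from h import *
go(567,253.3,37,94.5)"
```

```text
t 8.3167 tcp [571.997 250.272  56.236] yang 94.18214585575103 tilt [ 0.003 -0.003 -1.   ] q [-0.677  0.619  0.355  1.533 -0.233  1.03   1.381] F [ 0.956 -0.492 -0.565] w 39.05841576366496
turn z -0.005547601358253505
shift(tool) [ 4.744  3.411 19.236]
```

>>> servo_tool(steps=[0,0,-0.005,5,3,5,1,0,0,0,1,0,8,1,0,0,0,0,0,0,1,0,0,0,0,0,0,1])

```text
time: 8.65
tcp_pos: [567.3, 253.3, 45.1]
tcp_rot: [[-0.997, -0.078, 0.007], [-0.078, 0.997, -0.001], [-0.007, -0.001, -1.0]]
ft_force: [0.9, -0.0, -0.2]
grip_width: 39.1
```

```bash
python3 -c "
from h import *
go(567,253.3,37,94.5)"
```

```text
t 8.65 tcp [567.252 253.271  45.108] yang 94.4551908463528 tilt [ 0.007 -0.001 -1.   ] q [-0.684  0.623  0.35   1.557 -0.236  0.997  1.382] F [ 0.935 -0.024 -0.155] w 39.14884870231225
turn z -0.0007820672661755523
shift(tool) [0.249 0.048 8.108]
```

>>> servo_tool(steps=[0,0,0,0,0,5,1,0,0,0,0,0,0,1,0,0,0,0,0,3,1,0,0,0,0,0,0,1])

```text
time: 8.98
tcp_pos: [567.6, 253.6, 37.1]
tcp_rot: [[-0.997, -0.078, 0.008], [-0.078, 0.997, 0.0], [-0.008, -0.001, -1.0]]
ft_force: [-0.4, -0.2, -0.4]
grip_width: 38.4
```

>>> servo_tool(steps=[0,0,0,0,0,2,1,0,0,0,0,0,0,1])

```text
time: 9.15
tcp_pos: [568.7, 253.7, 35.6]
tcp_rot: [[-0.997, -0.078, 0.01], [-0.078, 0.997, 0.001], [-0.01, -0.0, -1.0]]
ft_force: [1.1, -0.4, 0.3]
grip_width: 39.0
```

>>> servo_tool(steps=[0,0,0,0,0,2,1,0,0,0,0,0,0,1])

```text
time: 9.32
tcp_pos: [569.4, 253.9, 35.9]
tcp_rot: [[-0.997, -0.078, 0.011], [-0.078, 0.997, 0.002], [-0.011, 0.001, -1.0]]
ft_force: [0.8, 0.1, -0.3]
grip_width: 38.8
```

>>> servo_tool(steps=[0,0,0,0,0,0,0.4,0,0,0,0,0,0,0.3,0,0,0,0,0,0,0.3,0,0,0,0,0,0,0.3,0,0,0,0,0,0,0.3,0,0,0,0,0,0,0.3])

```text
time: 9.82
tcp_pos: [569.5, 253.9, 35.5]
tcp_rot: [[-0.997, -0.078, 0.012], [-0.078, 0.997, 0.002], [-0.012, 0.001, -1.0]]
ft_force: [0.4, 0.9, -0.0]
grip_width: 59.6
```

>>> servo_tool(steps=[0,0,0,0,0,-15,0.3,0,0,0,0,0,-25,0.3,0,0,0,0,0,-30,0.3,0,0,0,0,0,-30,0.3,0,0,0,0,0,-30,0.3,0,0,0,0,0,-20,0.3,0,0,0,0,0,0,0.3])

```text
time: 10.4
tcp_pos: [564.9, 252.5, 187.4]
tcp_rot: [[-0.997, -0.077, 0.002], [-0.077, 0.997, -0.003], [-0.002, -0.004, -1.0]]
ft_force: [1.6, -0.7, -0.7]
grip_width: 59.7
```

```bash
python3 -c "
from h import *
go(526.3,-266.8,150,88.76)
c=read_camera('wrist');save(c,'w3');t=read_camera('top');s=read_camera('scene')
save({'img':np.vstack([c['img'][:300],np.hstack([cv2.resize(t['img'][115:255,155:255],(320,300)),cv2.resize(s['img'][110:240,350:480],(320,300))])])},'chk1')"
```

```text
t 10.4 tcp [564.858 252.531 187.355] yang 94.43216607174017 tilt [ 0.002 -0.003 -1.   ] q [-0.705  0.493  0.387  1.391 -0.183  1.292  1.339] F [ 1.59  -0.714 -0.745] w 59.745333445948326
turn z 0.09899797367177876
shift(tool) [  27.31  -520.044   37.355]
```

View pics/chk1.png

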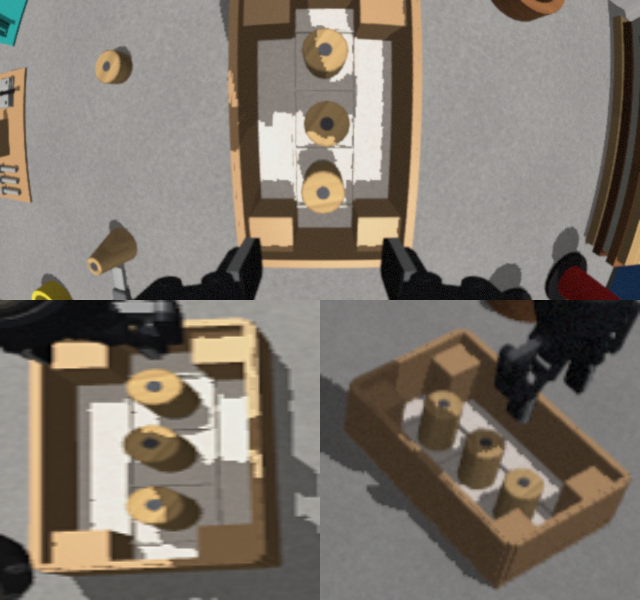

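The picture shows three equal feet upright in a row in the box, with the new one at (323,190) in the wrist part. Now I go to the divider.

>>> servo_tool(steps=[0,0,0.05,2,-40,0,0.3,0,0,0.049,2,-40,0,0.3,0,0,0,2,-40,0,0.3,0,0,0,2,-40,0,0.3,0,0,0,2,-40,0,0.3,0,0,0,2,-40,0,0.3,0,0,0,2,-40,0,0.3,0,0,0,2,-40,0,0.3,0,0,0,2,-40,0,0.3,0,0,0,2,-40,0,0.3])

```text
time: 11.38
tcp_pos: [526.1, -145.0, 158.5]
tcp_rot: [[-0.999, -0.004, -0.05], [-0.004, 1.0, -0.002], [0.05, -0.001, -0.999]]
ft_force: [0.4, -0.5, -0.0]
grip_width: 59.8
```

```bash
python3 -c "
from h import *
go(526.3,-266.8,150,88.76)"
```

```text
t 11.3833 tcp [ 526.077 -145.019  158.52 ] yang 90.23363861833403 tilt [-0.05  -0.002 -0.999] q [-0.156  0.419  0.529  1.604 -0.2    1.225  1.987] F [ 0.409 -0.495 -0.033] w 59.82924882370557
turn z 0.025719845874468752
shift(tool) [  -2.858 -121.747    8.52 ]
```

>>> servo_tool(steps=[0,-0.05,0.025,0,-40,0,0.3,0,0,0,-1,-40,0,0.3,0,0,0,-1,-35,0,0.3,0,0,0,0,0,0,0.3,0,0,0,0,0,0,0.3])

```text
time: 11.8
tcp_pos: [512.7, -276.5, 146.8]
tcp_rot: [[-0.999, 0.043, -0.021], [0.043, 0.999, -0.004], [0.021, -0.005, -1.0]]
ft_force: [0.4, 1.8, -0.7]
grip_width: 60.1
```

```bash
python3 -c "
from h import *
go(526.3,-266.8,150,88.76)
c=read_camera('wrist');save(c,'w4')
print([(r['score'],r['pixel'],wat(c,r['pixel'],30)) for r in spotter.pinpoint(c,'divider_grip')])"
```

```text
t 11.8 tcp [ 512.725 -276.532  146.811] yang 87.55426890706315 tilt [-0.021 -0.004 -1.   ] q [ 0.067  0.487  0.563  1.547 -0.255  1.201  2.202] F [ 0.414  1.771 -0.729] w 60.09402713124771
turn z -0.021043977465417925
shift(tool) [-13.361  10.024  -3.189]
[(0.83, [335.7, 209.0], array([ 527.212, -264.358]))]
```

View pics/w4.png

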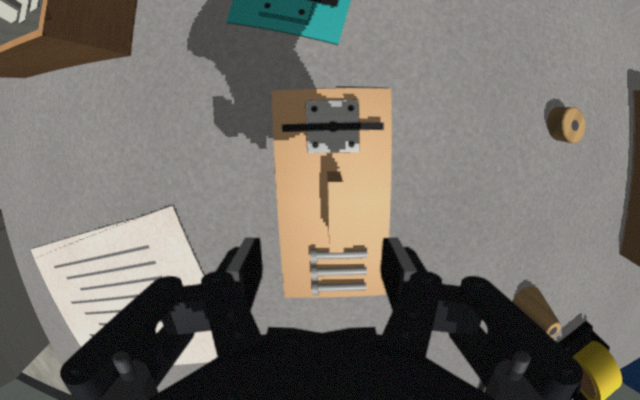

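The wrist view shows the cardboard divider with its fin near (335,195), the plate at (333,125) and the bolts at (340,270). The pinpoint agrees with the outline fit to about 2 mm.

>>> servo_tool(steps=[0,-0.021,-0.021,-13,10,0,0.3,0,0,0,0,0,0,0.3,0,0.006,0,1,0,25,0.3,0,0.006,0,1,0,25,0.3,0,0,0,0,0,0,0.3])

```text
time: 12.32
tcp_pos: [530.8, -254.2, 95.0]
tcp_rot: [[-1.0, 0.001, -0.006], [0.001, 1.0, 0.001], [0.006, 0.001, -1.0]]
ft_force: [-0.3, 0.6, -0.8]
grip_width: 59.8
```

```bash
python3 -c "
from h import *
go(526.5,-266,17,88.76)"
```

```text
t 12.3167 tcp [ 530.771 -254.16    95.004] yang 89.94567670112777 tilt [-0.006  0.001 -1.   ] q [ 0.053  0.539  0.525  1.601 -0.292  1.087  2.224] F [-0.251  0.558 -0.849] w 59.80050979105249
turn z 0.020693962298864197
shift(tool) [  4.013 -11.929  78.004]
```

>>> servo_tool(steps=[0,-0.006,0.02,4,-10,0,0.3,0,0,0,0,0,0,0.3,0,0.005,0,1,0,20,0.3,0,0,0,0,0,0,0.3])

```text
time: 12.65
tcp_pos: [529.1, -260.7, 77.8]
tcp_rot: [[-1.0, 0.014, -0.0], [0.014, 1.0, 0.002], [0.0, 0.002, -1.0]]
ft_force: [-1.8, 1.1, -1.2]
grip_width: 59.9
```

```bash
python3 -c "
from h import *
go(526.5,-266,17,88.76)
c=read_camera('wrist');
print([(r['score'],r['pixel'],wat(c,r['pixel'],30)) for r in spotter.pinpoint(c,'divider_grip')])"
```

```text
t 12.65 tcp [ 529.069 -260.677   77.792] yang 89.17189230298898 tilt [-0.     0.002 -1.   ] q [ 0.069  0.557  0.52   1.62  -0.31   1.048  2.236] F [-1.817  1.092 -1.208] w 59.93455111253784
turn z 0.007188876850779682
shift(tool) [ 2.453 -5.377 60.792]
[(0.98, [312.2, 215.8], array([ 527.671, -265.995]))]
```

>>> servo_tool(steps=[0,0,0.007,2,-6,0,0.3,0,0.004,0,1,0,20,0.3,0,0.004,0,1,0,20,0.3,0,0,0,0,0,0,0.3])

```text
time: 13.08
tcp_pos: [533.0, -273.4, 48.8]
tcp_rot: [[-1.0, 0.023, 0.013], [0.023, 1.0, -0.008], [-0.013, -0.008, -1.0]]
ft_force: [-0.7, 0.8, 0.6]
grip_width: 60.2
```

```bash
python3 -c "
from h import *
go(527,-266,17,88.76)"
```

```text
t 13.0833 tcp [ 532.999 -273.415   48.77 ] yang 88.67501048896932 tilt [ 0.013 -0.008 -1.   ] q [ 0.094  0.598  0.509  1.636 -0.335  0.98   2.26 ] F [-0.693  0.783  0.638] w 60.21885793866804
turn z -0.0014833467971454863
shift(tool) [ 6.159  7.284 31.77 ]
```

>>> servo_tool(steps=[-0.008,0.013,0,6,7,0,0.3,0,0,0,0,0,0,0.3,0,0,0,0,0,0,0.3])

```text
time: 13.33
tcp_pos: [527.9, -268.1, 52.4]
tcp_rot: [[-1.0, 0.025, 0.003], [0.025, 1.0, -0.002], [-0.003, -0.002, -1.0]]
ft_force: [0.5, -1.0, 0.5]
grip_width: 59.6
```

```bash
python3 -c "
from h import *
go(527,-266,17,88.76)"
```

```text
t 13.3333 tcp [ 527.89  -268.122   52.447] yang 88.56144584230087 tilt [ 0.003 -0.002 -1.   ] q [ 0.086  0.589  0.512  1.641 -0.33   0.995  2.253] F [ 0.509 -1.029  0.466] w 59.63089623378936
turn z -0.003465423795373958
shift(tool) [ 0.935  2.103 35.447]
```

>>> servo_tool(steps=[0,0.003,0,1,2,12,0.3,0,0.003,0,1,0,12,0.3,0,0,0,0,0,7,0.3,0,0,0,0,0,0,0.3,0,0,0,0,0,0,0.3])

```text
time: 13.75
tcp_pos: [527.6, -266.3, 21.0]
tcp_rot: [[-1.0, 0.024, 0.001], [0.024, 1.0, -0.003], [-0.001, -0.003, -1.0]]
ft_force: [0.6, -0.2, 0.3]
grip_width: 59.5
```

```bash
python3 -c "
from h import *
go(527,-266,17,88.76)"
```

```text
t 13.75 tcp [ 527.607 -266.344   21.039] yang 88.60637932660406 tilt [ 0.001 -0.003 -1.   ] q [ 0.094  0.627  0.495  1.667 -0.351  0.935  2.266] F [ 0.576 -0.233  0.325] w 59.54257037794952
turn z -0.0026811865498901663
shift(tool) [0.614 0.331 4.039]
```

>>> servo_tool(steps=[0,0,0,0,0,3,0.3,0,0,0,0,0,0,0.7,0,0,0,0,0,0,1,0,0,0,0,0,0,1,0,0,0,0,0,0,1,0,0,0,0,0,0,1,0,0,0,0,0,0,1,0,0,0,0,0,0,1,0,0,0,0,0,0,1,0,0,0,0,0,0,1], grip_force=70)

```text
time: 14.58
tcp_pos: [527.6, -266.6, 17.6]
tcp_rot: [[-1.0, 0.024, 0.001], [0.024, 1.0, -0.003], [-0.001, -0.003, -1.0]]
ft_force: [0.9, -0.7, -0.6]
grip_width: 11.3
```

>>> servo_tool(steps=[0,0,0,0,0,0,1,0,0,0,0,0,-10,1,0,0,0,0,0,-15,1,0,0,0,0,0,0,1])

```text
time: 14.92
tcp_pos: [526.2, -265.7, 42.7]
tcp_rot: [[-1.0, 0.025, -0.003], [0.025, 1.0, -0.002], [0.003, -0.002, -1.0]]
ft_force: [0.6, 0.5, -1.8]
grip_width: 11.0
```

```bash
python3 -c "
from h import *
go(503.8,248.4,190,94.5)"
```

```text
t 14.9167 tcp [ 526.155 -265.698   42.716] yang 88.58936470385677 tilt [-0.003 -0.002 -1.   ] q [ 0.085  0.6    0.509  1.651 -0.334  0.98   2.253] F [ 0.597  0.468 -1.828] w 11.011820259705665
turn z -0.10316004680228939
shift(tool) [ -18.049  514.267 -147.284]
```

>>> servo_tool(steps=[0,0,0,0,0,-25,1,0,0,0,0,0,-30,1,0,0,0,0,0,-30,1,0,0,0,0,0,-30,1,0,0,0,0,0,-25,1,0,0,0,0,0,-10,1,0,0,0,0,0,0,1])

```text
time: 15.5
tcp_pos: [523.7, -263.6, 195.9]
tcp_rot: [[-1.0, 0.025, -0.011], [0.025, 1.0, 0.002], [0.011, 0.002, -1.0]]
ft_force: [0.9, 0.2, -1.3]
grip_width: 11.5
```

>>> servo_tool(steps=[0,0,-0.034,0,15,0,1,0,0,-0.034,0,30,0,1,0,0,-0.034,0,35,0,1,0,0,0,0,35,0,1,0,0,0,0,35,0,1,0,0,0,0,35,0,1,0,0,0,0,30,0,1,0,0,0,0,20,0,1,0,0,0,0,0,0,1])

```text
time: 16.25
tcp_pos: [494.5, -8.9, 177.2]
tcp_rot: [[-0.995, -0.095, -0.044], [-0.095, 0.995, 0.007], [0.043, 0.011, -0.999]]
ft_force: [0.3, 0.8, -2.2]
grip_width: 11.0
```

```bash
python3 -c "
from h import *
go(503.8,248.4,190,94.5)"
```

```text
t 16.25 tcp [494.46   -8.948 177.212] yang 95.45061861794844 tilt [-0.044  0.007 -0.999] q [-0.38   0.282  0.459  1.719 -0.136  1.215  1.782] F [ 0.326  0.801 -2.201] w 10.974383733802519
turn z 0.01659142481395827
shift(tool) [-29.502 255.822 -12.788]
```

>>> servo_tool(steps=[0.007,-0.044,0.016,-3,15,-5,1,0,0,0,-4,30,0,1,0,0,0,-4,35,0,1,0,0,0,-4,35,0,1,0,0,0,-4,35,0,1,0,0,0,-4,35,0,1,0,0,0,-4,30,0,1,0,0,0,0,20,0,1,0,0,0,0,0,0,1,0,0,0,0,0,0,1])

```text
time: 17.08
tcp_pos: [480.5, 242.3, 159.8]
tcp_rot: [[-0.994, -0.1, -0.037], [-0.1, 0.995, -0.008], [0.037, -0.004, -0.999]]
ft_force: [-0.4, -0.9, -2.7]
grip_width: 11.1
```

```bash
python3 -c "
from h import *
go(503.8,248.4,170,94.5)"
```

```text
t 17.0833 tcp [480.459 242.341 159.772] yang 95.72383212974145 tilt [-0.037 -0.008 -0.999] q [-0.734  0.371  0.322  1.63  -0.132  1.198  1.29 ] F [-0.387 -0.868 -2.748] w 11.057091579725668
turn z 0.021359900155682773
shift(tool) [-23.744   4.209 -10.228]
```

>>> servo_tool(steps=[-0.008,-0.037,0.021,-12,2,0,1,0,0,0,-12,2,0,1,0,0,0,0,0,0,1,0,0,0,0,0,0,1])

```text
time: 17.42
tcp_pos: [499.3, 244.0, 153.2]
tcp_rot: [[-0.997, -0.079, -0.011], [-0.079, 0.997, -0.004], [0.012, -0.003, -1.0]]
ft_force: [0.5, -0.3, -1.3]
grip_width: 11.7
```

```bash
python3 - <<'E'
from h import *
go(503.8,248.4,120,94.5)
c=read_camera('top');w=read_camera('wrist');s=read_camera('scene')
save({'img':np.vstack([w['img'][:300],np.hstack([cv2.resize(c['img'][110:260,140:300],(320,300)),cv2.resize(s['img'][90:250,330:500],(320,300))])])},'chk2')
print([(r['score'],r['pixel']) for r in spotter.pinpoint(w,'divider_grip')])
E
```

```text
t 17.4167 tcp [499.302 244.042 153.182] yang 94.51345801027065 tilt [-0.011 -0.004 -1.   ] q [-0.728  0.395  0.328  1.614 -0.136  1.167  1.282] F [ 0.467 -0.259 -1.308] w 11.692093221563033
turn z 0.00023488658999011906
shift(tool) [-4.826  3.992 33.182]
[(0.77, [320.1, 260.0]), (0.6, [0.9, 21.0])]
```

View pics/chk2.png

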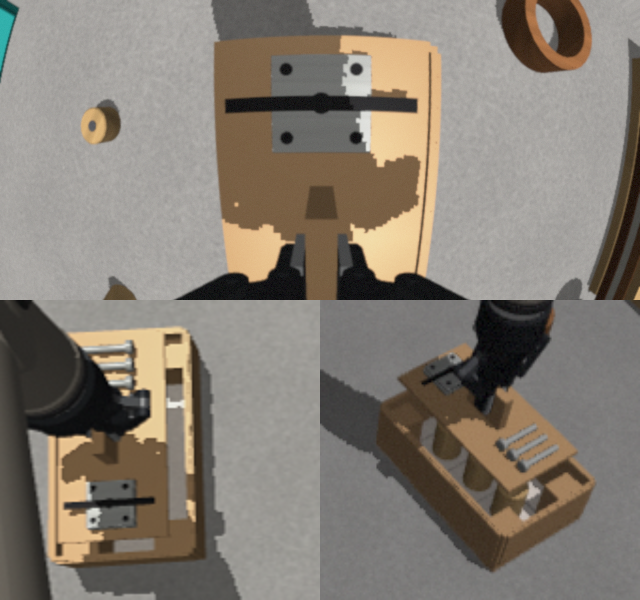

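The picture shows the divider held level above the box and parallel to it, fin up. It is still a few mm off in x and y, so I correct that and lower.

>>> servo_tool(steps=[-0.004,-0.011,0,-5,4,0,1,0,0,0,0,0,0,1,0,0.003,0,0,0,15,1,0,0.003,0,0,0,15,1,0,0,0,0,0,0,1,0,0,0,0,0,0,1])

```text
time: 18.12
tcp_pos: [505.9, 250.5, 125.7]
tcp_rot: [[-0.997, -0.079, 0.0], [-0.079, 0.997, 0.005], [-0.001, 0.005, -1.0]]
ft_force: [-0.1, -1.0, -2.4]
grip_width: 11.3
```

```bash
python3 - <<'E'
from h import *
go(505,248.4,85,94.5)
E
```

```text
t 18.1167 tcp [505.852 250.511 125.678] yang 94.55852242943934 tilt [ 0.     0.005 -1.   ] q [-0.723  0.427  0.32   1.64  -0.153  1.097  1.291] F [-0.145 -0.975 -2.45 ] w 11.349780798139644
turn z 0.0010214090799824656
shift(tool) [ 1.015 -2.038 40.678]
```

>>> servo_tool(steps=[0.005,0,0,1,-2,8,1,0,0.002,0,0.5,0,10,1,0,0.002,0,0.5,0,6,1,0,0,0,0,0,0,1,0,0,0,0,0,0,1])

```text
time: 18.53
tcp_pos: [504.7, 248.9, 101.4]
tcp_rot: [[-0.997, -0.08, -0.001], [-0.08, 0.997, 0.001], [0.001, 0.001, -1.0]]
ft_force: [0.6, 0.2, -0.4]
grip_width: 11.0
```

```bash
python3 - <<'E'
from h import *
go(505,248.4,85,94.5)
c=read_camera('top');s=read_camera('scene')
save({'img':np.hstack([cv2.resize(c['img'][110:260,140:300],(400,375)),cv2.resize(s['img'][90:250,330:500],(400,375))])},'chk3')
E
```

```text
t 18.5333 tcp [504.676 248.902 101.36 ] yang 94.59380692095506 tilt [-0.001  0.001 -1.   ] q [-0.72   0.451  0.316  1.67  -0.159  1.046  1.297] F [ 0.58   0.168 -0.418] w 11.025343920651153
turn z 0.0016372396318238692
shift(tool) [-0.284 -0.525 16.36 ]
```

View pics/chk3.png

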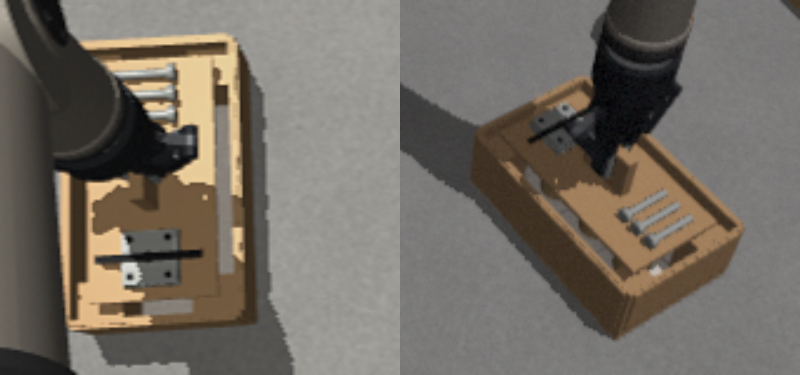

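The divider is just level with the rim, with a gap on every side that shows. I lower it to the posts.

>>> servo_tool(steps=[0,0,0,0,0,6,1,0,0,0,0,0,0,1,0,0,0,0,0,5,1,0,0,0,0,0,0,1,0,0,0,0,0,2,1,0,0,0,0,0,0,1])

```text
time: 19.13
tcp_pos: [505.7, 249.4, 88.4]
tcp_rot: [[-0.997, -0.08, 0.001], [-0.08, 0.997, 0.003], [-0.001, 0.002, -1.0]]
ft_force: [-0.8, 0.1, -2.7]
grip_width: 11.0
```

>>> servo_tool(steps=[0,0,0,0,0,2,1,0,0,0,0,0,0,1])

```text
time: 19.3
tcp_pos: [505.7, 249.5, 86.2]
tcp_rot: [[-0.997, -0.08, 0.001], [-0.08, 0.997, 0.003], [-0.002, 0.003, -1.0]]
ft_force: [0.5, -1.1, -1.8]
grip_width: 11.2
```

>>> servo_tool(steps=[0,0,0,0,0,1.5,1,0,0,0,0,0,0,1])

```text
time: 19.47
tcp_pos: [506.0, 249.5, 84.8]
tcp_rot: [[-0.997, -0.08, 0.002], [-0.08, 0.997, 0.003], [-0.002, 0.003, -1.0]]
ft_force: [-0.5, 0.4, -0.3]
grip_width: 11.0
```

>>> servo_tool(steps=[0,0,0,0,0,1.5,1,0,0,0,0,0,0,1])

```text
time: 19.63
tcp_pos: [506.4, 249.7, 85.0]
tcp_rot: [[-0.997, -0.08, 0.002], [-0.08, 0.997, 0.003], [-0.003, 0.003, -1.0]]
ft_force: [-0.2, 0.0, -3.1]
grip_width: 11.1
```

>>> servo_tool(steps=[0,0,0,0,0,0,0.8,0,0,0,0,0,0,0.6,0,0,0,0,0,0,0.4,0,0,0,0,0,0,0.4,0,0,0,0,0,0,0.4,0,0,0,0,0,0,0.4])

```text
time: 20.13
tcp_pos: [508.2, 250.6, 86.4]
tcp_rot: [[-0.997, -0.08, 0.007], [-0.08, 0.997, 0.006], [-0.007, 0.005, -1.0]]
ft_force: [0.1, 0.4, 0.4]
grip_width: 51.0
```

>>> servo_tool(steps=[0,0,0,0,0,-15,0.4,0,0,0,0,0,-25,0.4,0,0,0,0,0,-35,0.4,0,0,0,0,0,-35,0.4,0,0,0,0,0,-35,0.4,0,0,0,0,-40,0,0.4,0,0,0,0,-40,0,0.4,0,0,0,0,-40,0,0.4,0,0,0,0,-40,0,0.4,0,0,0,0,-40,0,0.4])

```text
time: 20.97
tcp_pos: [523.8, 59.8, 236.2]
tcp_rot: [[-0.994, -0.109, 0.007], [-0.109, 0.994, 0.013], [-0.008, 0.012, -1.0]]
ft_force: [-0.3, -0.3, 0.3]
grip_width: 51.4
```

>>> servo_tool(steps=[0,0,0,0,0,0,0.4,0,0,0,0,0,0,0.4,0,0,0,0,0,0,0.4])

```text
time: 21.22
tcp_pos: [524.6, 43.6, 237.5]
tcp_rot: [[-0.996, -0.085, 0.01], [-0.085, 0.996, 0.005], [-0.01, 0.004, -1.0]]
ft_force: [-0.6, 0.1, 0.6]
grip_width: 51.1
```

```bash
python3 - <<'E'
from h import *
go(505,248.4,85)
c=read_camera('top');s=read_camera('scene')
save({'img':np.hstack([cv2.resize(c['img'][110:260,140:300],(400,375)),cv2.resize(s['img'][90:250,330:500],(400,375))])},'chk4')
hsv=cv2.cvtColor(c["img"],cv2.COLOR_RGB2HSV)
print([(r['score'],at(c,r['pixel'],97)) for r in spotter.pinpoint(c,'divider_grip')],[(r['score'],at(s,r['pixel'],97)) for r in spotter.pinpoint(s,'divider_grip')])
E
```

```text
t 21.2167 tcp [524.623  43.61  237.482] yang 94.90330041731028 tilt [ 0.01   0.005 -1.   ] q [-0.463  0.262  0.441  1.588 -0.119  1.308  1.651] F [-0.628  0.127  0.583] w 51.07434846253641
shift(tool) [  3.643 205.158 153.204]
[(0.8, array([ 267.616, -263.675])), (0.74, array([500.14 , 251.633]))] [(0.78, array([500.988, 248.055])), (0.56, array([ 310.768, -280.127]))]
```

View pics/chk4.png

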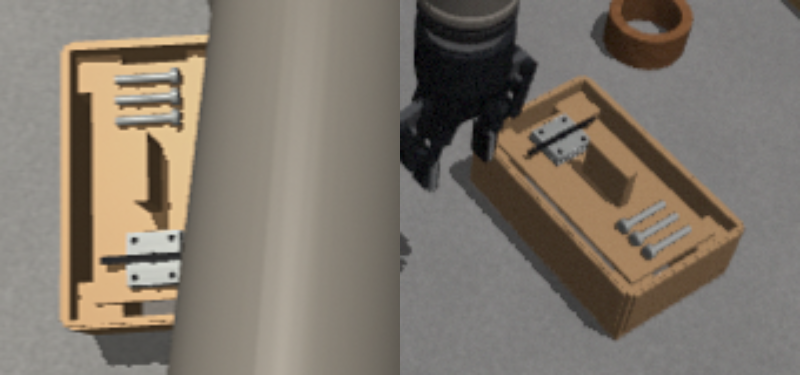

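The last view shows the divider flat inside the walls, fin up, with the posts showing at its corners and the arm clear of the box. I hand the job in.

```bash
python3 -c "
from station import ctrl
print(ctrl.job_done())"
```

```text
the job is handed in; nothing more can be done
None
```

The box is packed and handed in at about 21 s of the 61 s allowed, with no verdict reported. I stood the straight foot in the empty cell, then fitted the cardboard divider fin-up on the corner posts. The gripper is open and clear of the box. I never gripped or pushed the short foot, the cone or the turquoise look-alike.

**Foot:** after release, the pictures showed it upright and in line with the other two. It settled at the expected height.

**Divider:** it stopped at the expected post height (tool tip at 85 mm). The final scene picture shows it flat inside the walls.
- Its estimated centre agrees with the box centre to about 3–5 mm, within the 13–15 mm of room.
- The arm hid the right side of the box in the last top view, so only the scene camera checked that side.
- The top camera's best-scoring divider hit was the turquoise look-alike. I used the second one, which lies in the box.

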